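# Clamp the torch into its spring holder on the bookcase

## Robot

A 6-joint arm with a two-finger parallel gripper is mounted at the origin on the work surface. World frame = base frame: x ahead of the robot, y to its left, z up, the work surface at z = 0. Lengths are in mm, angles in rad, forces in N, time in s.
With the tool pointing down it reaches from about 275 to 750 mm from the base axis. Payload 10.2 kg.
Tool frame: the origin (TCP) lies midway between the tips of the shut fingers; the grasp point (between the pads) lies 19 mm behind it (ctrl.pinch_z is the distance from the TCP to the grasp point, in mm); x points along the fingers, z is the direction in which the jaws open and shut, and the axes are right-handed (so a half turn about x gives the same grasp; the last joint's range is limited). The gripper opens to 85 mm and grips with 20 to 120 N. Pads are 22 mm wide; open, the fingers measure 114 mm over their backs; the gripper's body (76 mm by 85 mm) begins 54 mm behind the grasp point. The pads swing forward as they close: fully open they stand 13 mm farther back than shut.
Start: joints at [-1.434, 0.313, 1.498, -0, 1.331, -0.223], TCP at [184.833, -491.394, 231.294] pointing down, gripper open.
Joint ranges: [-2.94, 2.94], [-0.97, 2.17], [0.19, 2.56], [-1.23, 4.37], [0.02, 3.11], [-2.88, 2.88]. Speed limits (rad/s): [2.39, 2.39, 3.01, 3.14, 3.14, 3.14].

## Interface

Orientations are given as a unit quaternion [w, x, y, z].
In Python, from rig import ctrl, capture, workorder, nets gives the robot as it stands. The module is installed in compiled form; this text tells all that it offers.
- The arm moves only by the tool send_rows, never from a script. Its argument "rows" is text: rows parted by semicolons, each of 5 numbers parted by spaces: the opening, from 0 (shut) to 1 (fully open), then the shift along the tool's x, y, z in cm, then the turn about the tool's x in units of 5 degrees (1.0 is 5 degrees). In form: grip x y z yaw; .... A call has 1 to 12 rows; each row is the pose to reach, as a shift and turn from the pose commanded when the call began, along the tool's axes at that moment; what a row does not reach only later rows make up. A row lasts 1/10 s, in which the tool goes at most 50 mm and 8.59 degrees, less where a joint would pass 70% of its speed; a pose out of reach is approached as far as the arm can. A call with a gripper value outside its range is refused whole. The fingers move at their own pace and stop on an object; "grip_force" is the grip in N (left out, the last holds). Time passes only in rows, so rows that repeat a pose let the fingers close. It gives the time, the measured TCP pose, the force and the opening at its end, in the units of the state.
- ctrl.sense(): the state, without advancing time (a new reading comes with each control period).
- capture(name): name is "scene" or "top"; returns a dict with "pixels" (400x640x3 uint8, red, green, blue), "intrinsics" (3x3 intrinsics, pixels), "dist" ([k1, k2, p1, p2, k3] as OpenCV has them; the pictures are not rectified), "view" (4x4, takes a point from world to camera coordinates). Camera axes: x right, y down, z forward; pixel columns grow to the right and rows downward; lengths in mm; the calibration is good to about 2 mm. A picture is of the moment at which its call begins. There is no depth.
- workorder.finish_job(): hands the job in, once; it reports no verdict.
Trained networks look in a picture, given as the dict that the camera call returned (one of the last four; its "shot" number tells which), for a name from the list of things; names that differ only in an ending like _2 or _b are one class to them, and where a whole thing is asked for, a point or a joint stands for the part that bears it (a point fixed in the world has none). Each returns a list of dicts, best first, with "confidence" (0 to 1); they miss things now and then, are a little off and sometimes report something else, mostly with a low value. They report only what shows in the picture. A call takes as long as a camera call. They do not tell look-alikes from the thing itself.
- nets.boxes_of(picture, target): "location" ([x, y, z] in mm, in world coordinates, good to about 4 mm: the middle of the surface that is visible of it).
- nets.spot_point(picture, target): "location" ([x, y, z] in mm, in world coordinates, good to about 4 mm: a listed point, or the origin of a listed thing).
The state is a dict: "time_s": time; "joints": joint angles; "dq": joint speeds; "tau": joint torques, N m; "eef_pos": TCP position; "ee_rot": TCP orientation; "force": force on the tool from outside, world axes, zero at the start; "wrist_torque": the same for the moment, N m; "grip_width": opening from 0.0 (shut) to 1.0 (fully open).
Only numpy, scipy, OpenCV 4.12 (cv2) and the standard library are available. Lean on these libraries where they do the work, as an engineer would, in place of code of your own. Each camera call takes 0.05 s, during which the arm holds its last target.

## Task

Put the torch away in its holder for the next power cut: lay its round barrel down in the two V-shaped saddles, centred and lying straight along them, without dropping it in, and let go while the clamp bar is still turned aside. Then lift the sprung clamp bar by its upright knob, turn it straight across over the torch, and lower it by the knob until it rests on the barrel before letting go.

Things in the scene. Friction and masses are not known exactly. Their poses are not given: they have to be found in the camera images.
- torch_mid (a point): Middle of the round barrel (32 mm diameter, 136 mm long) of a loose metal hand torch, 0.2 kg, 184 mm long, lying on the shelf, this point 20 mm up. x points along the torch to the lens; z is up. A hexagonal head (+x end, 36 mm long) and tail (12 mm), 40 mm across flats, keep it from rolling. It may go into the holder either way round.
- holder: Fixed holder: wood base 130 x 165 x 12 mm, origin on the shelf midway between two aluminium V saddles; z up, x along the laid torch. Saddles at x = -36 and 36 mm, 14 mm thick; 45 degree faces meet at 20 mm height, 56 mm wide at the top, 48 mm high. The seated barrel's middle is at x 0, y 0, z 43 mm (15 mm off along x is fine), its top at 59 mm. Fingers fit between the saddles beside it.
- knob_mid (a point): Middle of the black upright knob (20 mm diameter, 40 mm tall) on the end of the steel clamp bar (8 mm thick), which starts turned aside and stays as turned. Height here: 78 mm with the bar down, 87 mm with it resting on the seated torch. A spring holds the bar down (5 N, 9 N when lifted 35 mm; lifts 45 mm at most); lift it 12 mm or more to clear the torch.
- pivot (a point): Top centre of the steel post, 115 mm above the shelf, at y = -95 mm in the holder's frame. The bar swings level about this upright axis with little friction, the knob 95 mm from it. At the start the bar points roughly along the holder's -x (70 to 105 degrees from across); turn it clockwise from above until it points along +y, the knob over the middle of the torch. A stop lies 6 degrees past that.
Things that resemble listed ones, but are neither listed nor needed, are in the scene too. What is meant by the holder is not blue or purple, and is the larger of those in its own colour.

How it is judged (in metres and radians):
On the way, in this order (a step that is already met when the one before it is completed fails the run):
1. the torch is brought down into the saddles while still held (z of torch_mid in the frame of holder below 0.056 m and horizontal distance between torch_mid and holder below 0.03 m and contact force between the fingers and torch above 1 N), for 0.05 s.
2. the torch lies seated and released, the bar still turned aside (z of torch_mid in the frame of holder between 0.038 and 0.0465 m and horizontal distance between torch_mid and holder below 0.022 m and angle between the x axis of torch_mid and the x axis of holder, either way round below 0.175 rad and contact force between the fingers and torch below 0.1 N and horizontal distance between knob_mid and holder above 0.08 m), for 0.2 s.
3. the bar is brought down over the torch, still held by the gripper (horizontal distance between knob_mid and holder below 0.026 m and z of knob_mid in the frame of holder between 0.083 and 0.095 m and contact force between the fingers and holder above 0.5 N), for 0.05 s.
At the end, for the whole second after the job is handed in: The torch lies at rest and released in both saddles (middle within 22 mm of the holder's centre, along the saddles within 10 degrees, at its seated height) and the clamp bar lies across it, resting on the barrel (knob within 26 mm of the holder's centre line, at 83 to 90 mm height) (z of torch_mid in the frame of holder between 0.038 and 0.0465 m and horizontal distance between torch_mid and holder below 0.022 m and angle between the x axis of torch_mid and the x axis of holder, either way round below 0.175 rad and horizontal distance between knob_mid and holder below 0.026 m and z of knob_mid in the frame of holder between 0.083 and 0.0905 m and linear speed of torch below 0.02 m/s); the robot touches nothing.
It also fails if it takes over 58 s, if anything falls off the work surface, if the arm or the gripper's body presses on something with over 40 N, if the wrist force passes 120 N, or if a joint passes its speed limit or range.

## Working session

There is one attempt and no reset: what is moved stays moved. The work goes in short steps, Python scripts to look and compute and a tool call to move; the robot and the scene stay as the last step left them, time stands still between calls to the robot, and variables do not carry over. Pictures are saved under pics/ and viewed, and the job is handed in when it is done.

Besides the shell and the picture viewer there is one more tool, called after "Emit:" by a JSON object that holds its "name" and its "arguments", one argument or row to a line. send_rows: Moves the arm, as the interface text tells. Its arguments: {"type":"object","properties":{"rows":{"type":"string"},"grip_force":{"type":"number"}},"required":["rows"]}

```bash
mkdir -p pics; ls
cat > h.py <<'E'
import numpy as np, cv2
from rig import ctrl, capture, workorder, nets
def save(p,n): cv2.imwrite('pics/'+n,cv2.cvtColor(p['pixels'],cv2.COLOR_RGB2BGR))
def proj(p,X):
    V=np.array(p['view']);r,_=cv2.Rodrigues(V[:3,:3])
    return cv2.projectPoints(np.array(X,float).reshape(-1,1,3),r,V[:3,3],np.array(p['intrinsics']),np.array(p['dist'],float))[0].reshape(-1,2)
def back(p,uv,z):
    V=np.array(p['view']);K=np.array(p['intrinsics'])
    n=cv2.undistortPoints(np.array(uv,float).reshape(-1,1,2),K,np.array(p['dist'],float)).reshape(-1,2)
    d=np.c_[n,np.ones(len(n))]@V[:3,:3]; c=-V[:3,:3].T@V[:3,3]
    return c+d*((z-c[2])/d[:,2])[:,None]
E
python3 - <<'E'
from h import *
print(ctrl.sense(), ctrl.pinch_z)
for c in ("scene","top"):
    p=capture(c);save(p,c+'0.png')
    for t in ("torch_mid","holder","knob_mid","pivot"):
        for r in nets.spot_point(p,t)[:5]: print(c,t,np.round(r['location'],1),round(r['confidence'],2),proj(p,r['location']).round())
E
```

```text
pics
{'time_s': 0.0, 'joints': array([-1.43439677e+00,  3.13447847e-01,  1.49846058e+00, -3.97822412e-06,
        1.33099713e+00, -2.23395127e-01]), 'dq': array([ 0.00057861, -0.0030687 , -0.00052964,  0.00162252, -0.00091523,
       -0.00129597]), 'tau': array([-2.26519842e-04, -4.12260711e+01, -2.59742045e+01, -1.76653671e-04,
        4.09892833e-03,  2.85000823e-05]), 'eef_pos': array([ 184.79613439, -491.11786347,  230.727333  ]), 'ee_rot': array([ 0.58108073,  0.40280765,  0.58171004, -0.40212512]), 'force': array([-0.94572321,  0.15436259, -0.29452287]), 'wrist_torque': array([ 3.07438002e-02,  4.48139027e-05, -1.20504956e-02]), 'grip_width': 1.0013377075734609} 18.700000000000003
scene torch_mid [496.7 164.3  18.9] 0.63 [[385. 174.]]
scene holder [ 5.628e+02  2.330e+01 -1.000e-01] 0.93 [[344. 223.]]
scene holder [ 548.2 -198.9    4.4] 0.81 [[247. 256.]]
scene holder [ 3.053e+02 -1.346e+02  3.000e-01] 0.8 [[239. 163.]]
scene holder [ 7.820e+02 -1.891e+02  6.000e-01] 0.77 [[296. 362.]]
scene knob_mid [560.2  22.9  56.5] 0.75 [[346. 209.]]
scene knob_mid [ 429.3 -288.    80.3] 0.
[... 434 characters left out ...]
55 [[179. 208.]]
top torch_mid [496.6 163.4  19.9] 0.97 [[240. 229.]]
top holder [ 786.6 -193.6   -0. ] 0.64 [[396. 108.]]
top holder [ 305.9 -134.1   -2.2] 0.64 [[374. 316.]]
top holder [ 542.1 -198.7   -3.8] 0.61 [[401. 210.]]
top holder [567.   23.9   2.3] 0.58 [[304. 199.]]
top knob_mid [ 308.5 -133.6   58. ] 0.73 [[378. 318.]]
top knob_mid [561.4  19.   55.6] 0.64 [[305. 197.]]
top knob_mid [ 427.4 -286.7   77. ] 0.57 [[452. 260.]]
top knob_mid [ 526.4 -288.1  117.4] 0.46 [[456. 210.]]
top pivot [ 307.  -213.    84.8] 0.96 [[419. 320.]]
top pivot [ 783.8 -289.4  118.6] 0.83 [[452.  89.]]
top pivot [535.3 -35.6  77.4] 0.68 [[331. 208.]]
top pivot [ 524.9 -287.6  116.7] 0.66 [[456. 211.]]
```

View pics/scene0.png

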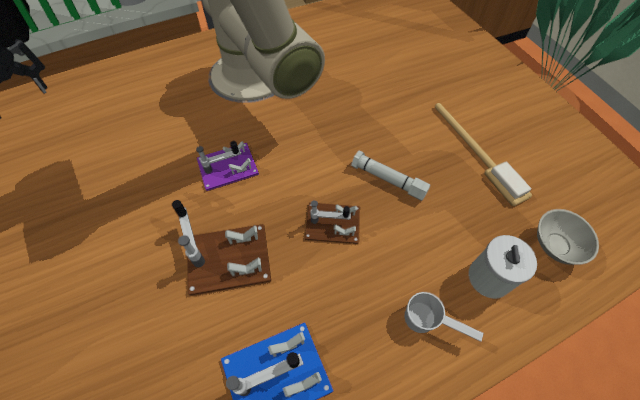

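View pics/top0.png

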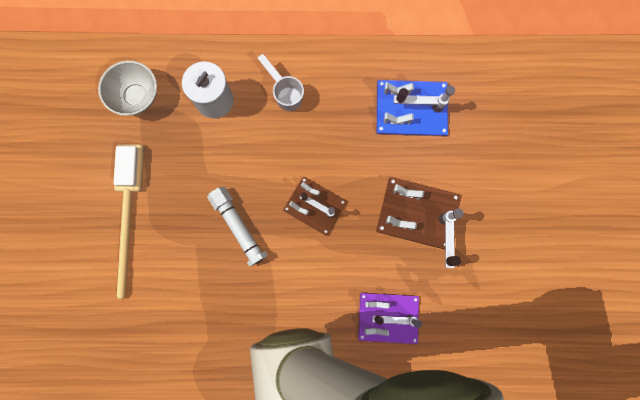

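Run:
```python
import cv2,numpy as np
a=cv2.imread('pics/top0.png')[150:280,190:490]
b=cv2.imread('pics/scene0.png')[130:290,130:430]
cv2.imwrite('pics/crop0.png',np.vstack([cv2.resize(a,None,fx=2,fy=2,interpolation=3),cv2.resize(b,None,fx=2,fy=2,interpolation=3)]))
```

```text
(no output)
```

View pics/crop0.png

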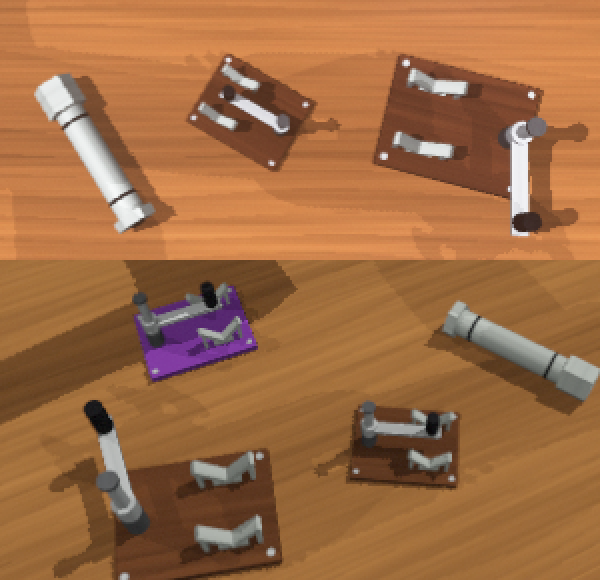

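The candidates for the holder are the brown one at top-px (420,213), the small brown one at (316,206), the blue one at (413,108) and the purple one at (390,318). The brown one at (420,213) fits: it is neither blue nor purple, it is the larger of the two brown ones, and its bar is turned aside with the knob at (452,258). The torch lies at (238,228), with its head at (220,199). Next I fit the poses with a model overlay.

```bash
cat > ov.py <<'E'
from h import *
import sys
hx,hy,th,tx,ty,tt,bar=[float(a) for a in sys.argv[1:8]]; tag=sys.argv[8]
def R(a): a=np.deg2rad(a); return np.array([[np.cos(a),-np.sin(a),0],[np.sin(a),np.cos(a),0],[0,0,1]])
H=lambda P:(np.array(P,float)@R(th).T)+[hx,hy,0]
T=lambda P:(np.array(P,float)@R(tt).T)+[tx,ty,0]
lines=[]
for s in(-36,36):
  for e in(-7,7):
    lines.append((H([[s+e,-28,48],[s+e,0,20],[s+e,28,48]]),(0,255,0)))
  for y in(-28,28): lines.append((H([[s-7,y,48],[s+7,y,48]]),(0,255,0)))
a=np.linspace(0,2*np.pi,24);C=np.c_[np.cos(a),np.sin(a),0*a]
lines.append((H(C*9+[0,-95,115]),(255,0,0)))
kn=np.array([0,-95,0])+np.array([-np.sin(np.deg2rad(bar)),np.cos(np.deg2rad(bar)),0])*95
for z in(58,98): lines.append((H(C*10+kn+[0,0,z]),(255,255,0)))
lines.append((T([[-68,-16,20],[68,-16,20],[68,16,20],[-68,16,20],[-68,-16,20]]),(0,0,255)))
lines.append((T([[68,-20,20],[104,-20,20],[104,20,20],[68,20,20]]),(0,0,255)))
lines.append((T([[-68,-20,20],[-80,-20,20],[-80,20,20],[-68,20,20]]),(0,0,255)))
ims=[]
P={c:capture(c) for c in("top","scene")}
def crop(p,ctr,w,h,f):
  u,v=proj(p,[ctr])[0].astype(int); x0=max(0,u-w//2);y0=max(0,v-h//2)
  im=cv2.cvtColor(p['pixels'],cv2.COLOR_RGB2BGR)[y0:y0+h,x0:x0+w]
  raw=cv2.resize(im,None,fx=f,fy=f,interpolation=cv2.INTER_CUBIC);im=raw.copy()
  for L,c in lines:
    q=((proj(p,L)-[x0,y0]+.5)*f-.5); cv2.polylines(im,[np.round(q*16).astype(np.int32)],False,c,1,cv2.LINE_AA,4)
  return np.hstack([raw,im])
K=np.array(kn)+[0,0,0];hc=H([[-20,-30,40]])[0]
im=np.vstack([crop(P['top'],hc,98,72,4)[:, :784],crop(P['scene'],hc,98,72,4)])
cv2.imwrite(f'pics/{tag}h.png',im)
im=np.vstack([crop(P['top'],[tx,ty,20],98,72,4),crop(P['scene'],[tx,ty,20],98,72,4)])
cv2.imwrite(f'pics/{tag}t.png',im)
print('pivot',H([[0,-95,115]]),'knob',H([kn+[0,0,78]]))
E
python3 ov.py 544 -197 -12 497 164 120 102 a
```

```text
pivot [[ 524.24838937 -289.92402207  115.        ]] knob [[ 429.24838937 -289.92402207   78.        ]]
```

View pics/ah.png

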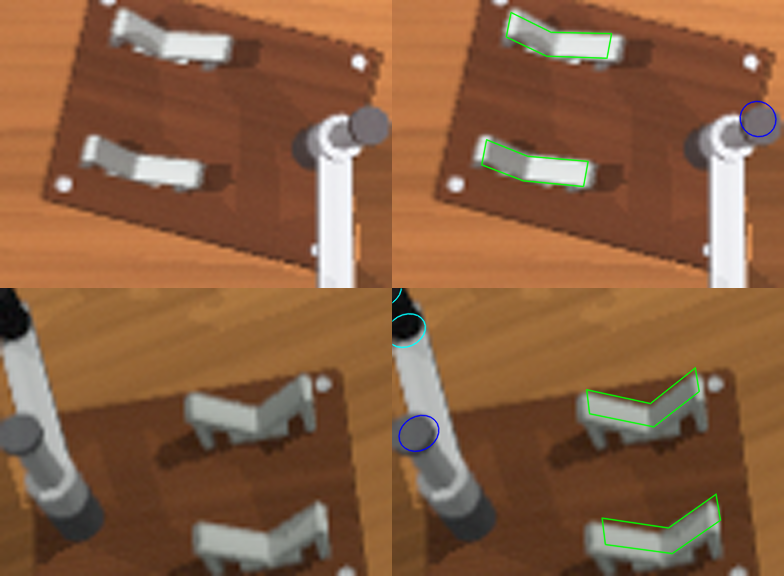

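View pics/at.png

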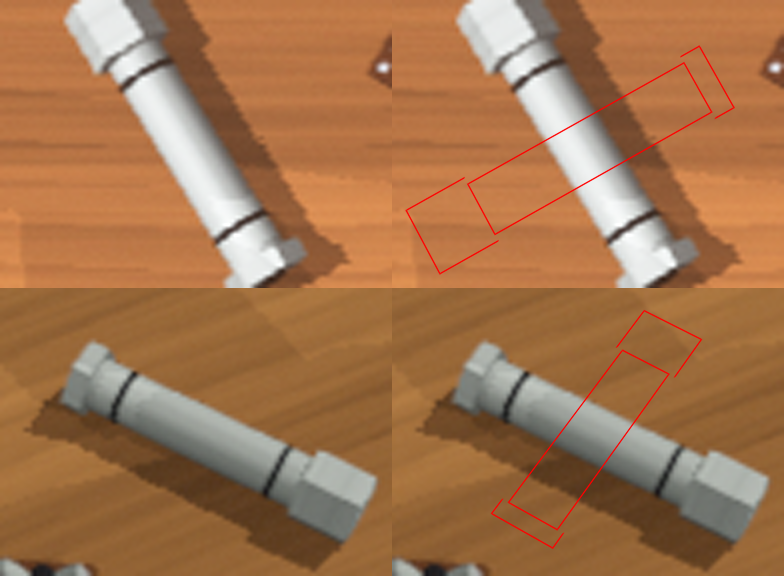

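```bash
sed -i "s/^ims=\[\]/lines.append((H([[-65,-100,12],[-65,50,12]]),(255,0,255)));lines.append((H([[65,-100,12],[65,50,12]]),(255,0,255)))/" ov.py
python3 ov.py 544 -198 -14 497 164 30 102 b
```

```text
pivot [[ 521.01741992 -290.178094    115.        ]] knob [[ 426.07529135 -286.86264181   78.        ]]
```

View pics/bh.png

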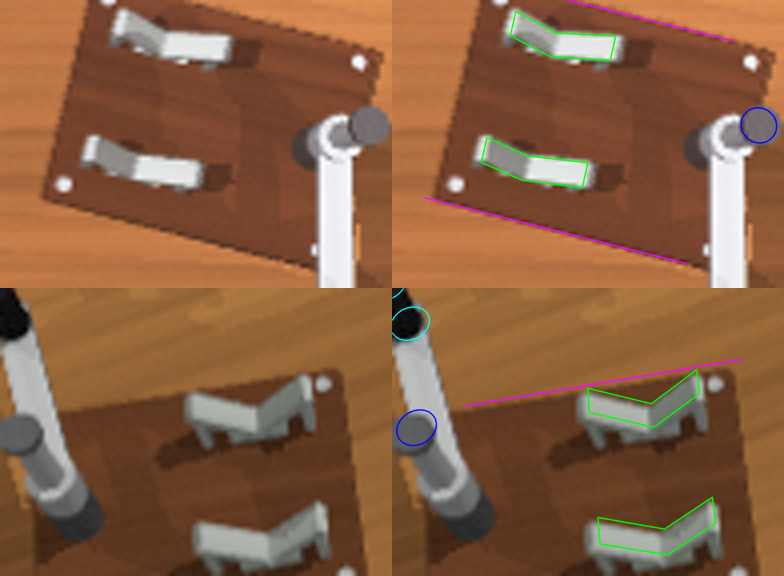

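View pics/bt.png

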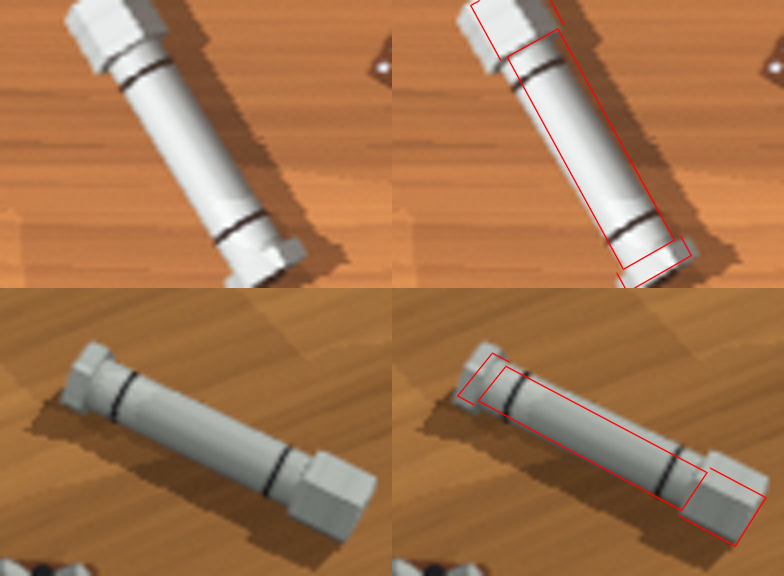

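Run:
```python
from h import *
for c,tip in(("top",[560,-190,12]),("scene",[560,-190,12])):
    p=capture(c); g=p['pixels'].astype(np.float32)
    u,v=proj(p,[tip])[0].astype(int)
    # white screws: bright small blobs
    gray=g.min(2); 
    for X in ([600,-150],[480,-140],[600,-280],[580,-290],[590,-170],[450,-250]): pass
    m=(gray>165).astype(np.uint8); n,l,s,ct=cv2.connectedComponentsWithStats(m)
    for i in range(1,n):
        if 2<=s[i,4]<=25 and abs(ct[i,0]-u)<70 and abs(ct[i,1]-v)<60:
            msk=(l==i); w=cv2.dilate(msk.astype(np.uint8),np.ones((3,3)))*np.clip(gray-100,0,None)
            ys,xs=np.mgrid[:400,:640]; cc=[(w*xs).sum()/w.sum(),(w*ys).sum()/w.sum()]
            print(c,np.round(cc,1),s[i,4],back(p,[cc],13)[0].round(1))
    r=g[...,0]
    m=((g[...,0]<115)&(g[...,0]>g[...,2]*1.6)).astype(np.uint8)
    vis=cv2.resize(m[max(0,v-60):v+60,max(0,u-80):u+80]*255,None,fx=3,fy=3,interpolation=0);cv2.imwrite(f'pics/m_{c}.png',vis)
```

```text
top [392.7 181.1] 9 [ 606.9 -179.2   13. ]
top [400.7 193.7] 2 [ 577.7 -196.7   13. ]
top [455.2 197.1] 9 [ 570.4 -319.9   13. ]
top [342.3 201.8] 3 [558.8 -63.9  13. ]
top [388.4 218.8] 16 [ 520.4 -167.6   13. ]
top [381.6 227.7] 10 [ 500.3 -151.8   13. ]
scene [255.1 228.5] 7 [ 500.2 -161.4   13. ]
scene [259.2 227.6] 3 [ 501.8 -152.7   13. ]
scene [258.7 261.1] 8 [ 573.9 -180.9   13. ]
scene [265.  275.6] 6 [ 608.3 -180.2   13. ]
scene [191.6 288.2] 7 [ 571.8 -321.5   13. ]
```

View pics/m_top.png

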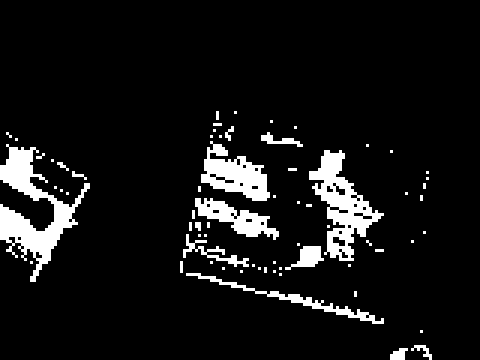

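```bash
python3 ov.py 546.5 -198 -14.5 497 166 30.5 103 c
```

```text
pivot [[ 522.71389961 -289.97402584  115.        ]] knob [[ 427.74645374 -287.48721575   78.        ]]
```

View pics/ch.png

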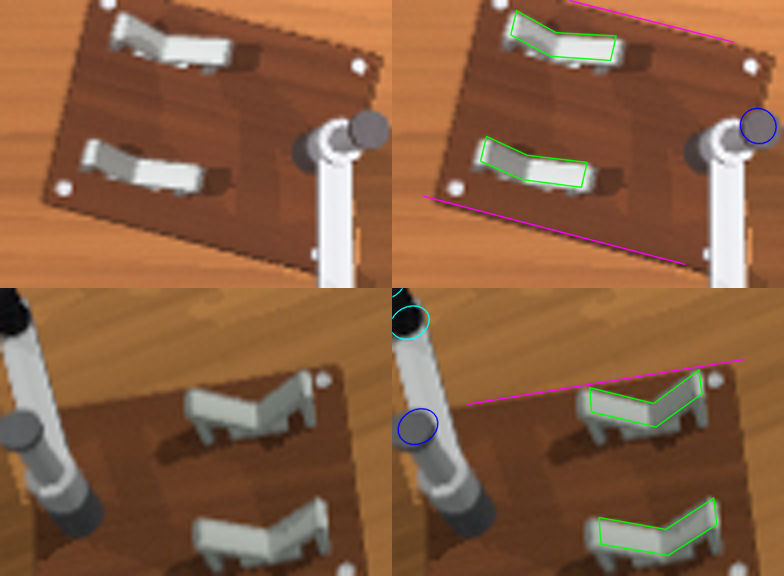

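View pics/ct.png

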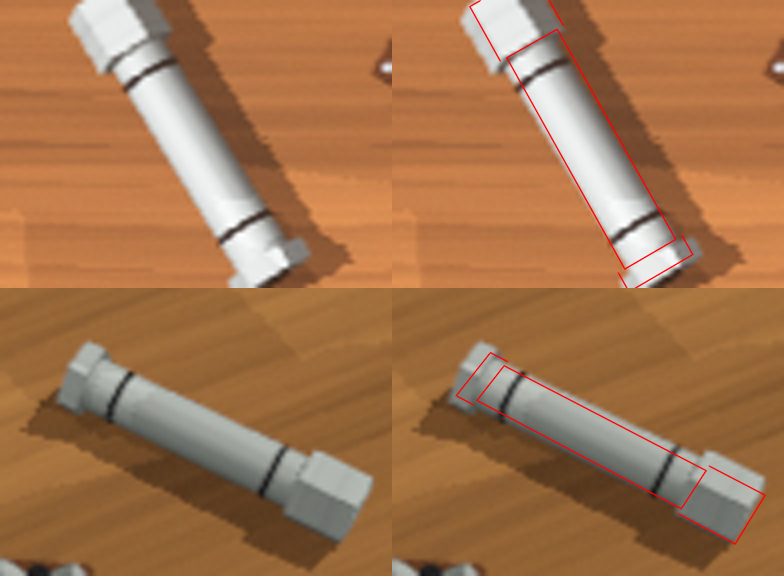

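```bash
cat >> h.py <<'E'
from scipy.spatial.transform import Rotation as Ro
def plan(x,y,z,jaw=None,verbose=1):
    s=ctrl.sense(); q=s['ee_rot']; M=Ro.from_quat([q[1],q[2],q[3],q[0]]).as_matrix()
    d=M.T@(np.array([x,y,z])-s['eef_pos'])/10
    a=np.degrees(np.arctan2(M[1,2],M[0,2]))
    out=d.round(2)
    opts=[]
    if jaw is not None:
        e=-(((jaw-a)+90)%180-90)   # cw positive
        opts=[round(e/5,2),round((e-180*np.sign(e))/5,2)]
    print('tcp',s['eef_pos'].round(1),'jaw',round(a,1),'toolx',M[:,0].round(3),'q',np.array(s['joints']).round(2),'F',np.array(s['force']).round(1),'g',round(s['grip_width'],3),'t',s['time_s'])
    print('shift',out,'yaw',opts)
E
python3 - <<'E'
from h import *
plan(495,167,100,122.5)
E
```

```text
tcp [ 184.8 -491.4  231.3] jaw -69.4 toolx [ 0.  0. -1.] q [-1.43  0.31  1.5   0.    1.33 -0.22] F [ 0.7  0.3 -0.2] g 0.998 t 0.9
shift [ 13.13  52.21 -50.7 ] yaw [np.float64(-2.38), np.float64(33.62)]
```

Emit:
{"name": "send_rows", "arguments": {
  "rows": "1 0 52.2 -50.7 -2.4;1 0 52.2 -50.7 -2.4;1 0 52.2 -50.7 -2.4;1 0 52.2 -50.7 -2.4;1 0 52.2 -50.7 -2.4;1 0 52.2 -50.7 -2.4;1 0 52.2 -50.7 -2.4;1 0 52.2 -50.7 -2.4;1 0 52.2 -50.7 -2.4;1 0 52.2 -50.7 -2.4;1 0 52.2 -50.7 -2.4;1 0 52.2 -50.7 -2.4",
  "grip_force": 50
}}

```text
time_s: 2.1
eef_pos: [441.0, 53.6, 231.6]
ee_rot: [0.621, 0.339, 0.62, -0.339]
force: [0.4, -1.5, 0.7]
grip_width: 0.995
```

Run:
```python
from h import *
plan(495,167,100,122.5)
```

```text
tcp [441.   53.6 231.6] jaw -57.4 toolx [ 0.001 -0.    -1.   ] q [-0.14  0.13  1.72 -0.    1.28  0.86] F [ 0.4 -1.5  0.7] g 0.995 t 2.1
shift [13.16 10.65 -6.64] yaw [np.float64(0.03), np.float64(-35.97)]
```

Emit:
{"name": "send_rows", "arguments": {
  "rows": "1 0 10.6 -6.6 0;1 4 10.6 -6.6 0;1 8 10.6 -6.6 0;1 11 10.6 -6.6 0;1 11 10.6 -6.6 0;1 11 10.6 -6.6 0"
}}

```text
time_s: 2.7
eef_pos: [494.4, 163.9, 122.3]
ee_rot: [0.62, 0.339, 0.62, -0.34]
force: [1.0, -0.8, 0.4]
grip_width: 1.001
```

Run:
```python
from h import *
plan(495,167,6,122.5)
for c in("top","scene"):
    p=capture(c);save(p,c+'1.png')
    for r in nets.spot_point(p,"torch_mid")[:2]: print(c,np.round(r['location'],1),r['confidence'])
    u,v=proj(p,[495,167,20])[0].astype(int); im=p['pixels'][v-50:v+50,u-70:u+70,::-1]
    cv2.imwrite(f'pics/c1{c}.png',cv2.resize(im,None,fx=5,fy=5,interpolation=2))
```

```text
tcp [494.4 163.9 122.3] jaw -57.4 toolx [ 0. -0. -1.] q [ 0.09  0.42  1.65 -0.    1.07  1.1 ] F [ 1.  -0.8  0.4] g 1.001 t 2.7
shift [11.63  0.21 -0.23] yaw [np.float64(0.02), np.float64(-35.98)]
top [496.6 164.6  21.6] 0.72
scene [494.6 164.7  18.7] 0.61
scene [ 427.9 -290.1   84. ] 0.55
```

View pics/c1scene.png

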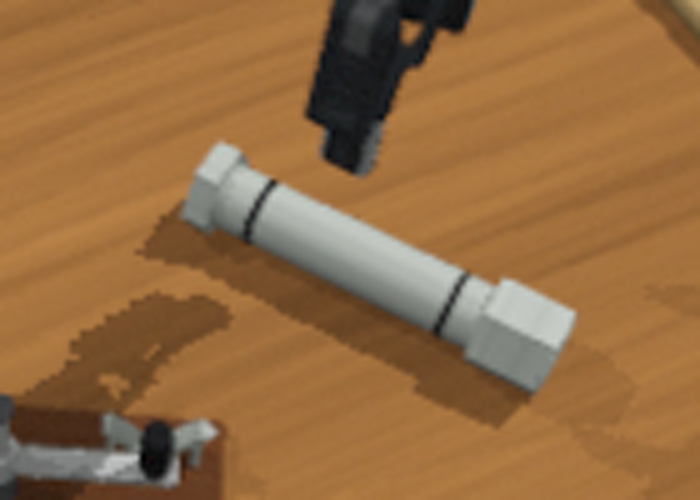

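The crop shows the torch between the open fingers, and the middle of its barrel (350,255) is under the tool, so I descend.

Emit:
{"name": "send_rows", "arguments": {
  "rows": "1 4 0.1 -0.1 0;1 8 0.1 -0.1 0;1 10 0.1 -0.1 0;1 11.6 0.1 -0.1 0;1 11.6 0.1 -0.1 0;1 11.6 0.1 -0.1 0;0 11.6 0.1 -0.1 0;0 11.6 0.1 -0.1 0;0 11.6 0.1 -0.1 0;0 11.6 0.1 -0.1 0;0 11.6 0.1 -0.1 0;0 11.6 0.1 -0.1 0"
}}

```text
time_s: 4.1
eef_pos: [494.8, 165.5, 6.0]
ee_rot: [0.621, 0.34, 0.62, -0.339]
force: [-2.6, -1.0, 5.1]
grip_width: 0.356
```

Run:
```python
from h import *
plan(495.5,165.5,6,122.5)
```

```text
tcp [494.8 165.5   6. ] jaw -57.4 toolx [ 0.001  0.    -1.   ] q [ 0.1   0.6   1.73 -0.    0.81  1.1 ] F [-2.6 -1.   5.1] g 0.356 t 4.1
shift [-0.    0.06  0.04] yaw [np.float64(0.02), np.float64(-35.98)]
```

Emit:
{"name": "send_rows", "arguments": {
  "rows": "0 -1 0 0 0;0 -3 0 0 0;0 -6 0 0 0;0 -9 0 0 0;0 -12 0 0 0;0 -14 0 0 0;0 -15 0 0 0;0 -15 0 0 0;0 -15 0 0 0"
}}

```text
time_s: 5.0
eef_pos: [494.0, 165.4, 154.4]
ee_rot: [0.62, 0.339, 0.621, -0.34]
force: [-0.1, -0.2, -2.2]
grip_width: 0.353
```

Run:
```python
from h import *
plan(545.5,-198,156,75.5)
p=capture("scene");save(p,'scene2.png')
u,v=proj(p,[495,167,160])[0].astype(int);print(u,v)
cv2.imwrite('pics/c2.png',cv2.resize(p['pixels'][max(0,v-60):v+60,u-80:u+80,::-1],None,fx=4,fy=4,interpolation=2))
```

```text
tcp [494.  165.4 154.4] jaw -57.4 toolx [-0.002 -0.    -1.   ] q [0.1  0.38 1.62 0.   1.15 1.1 ] F [-0.1 -0.2 -2.2] g 0.353 t 5.0
shift [ -0.16 -15.25  33.39] yaw [np.float64(9.42), np.float64(-26.58)]
396 131
```

View pics/c2.png

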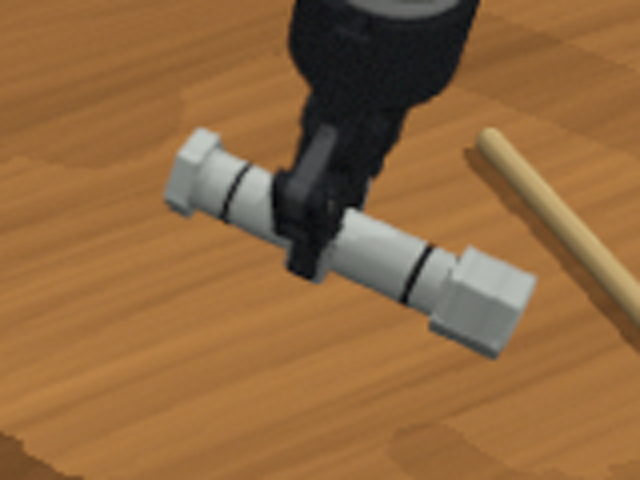

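Emit:
{"name": "send_rows", "arguments": {
  "rows": "0 0 -1 2.2 0.6;0 0 -2.5 5.5 1.6;0 0 -4 8.8 2.5;0 0 -5.6 12.3 3.5;0 0 -7.2 15.8 4.5;0 0 -8.8 19.3 5.5;0 0 -10.4 22.8 6.5;0 0 -12 26.3 7.5;0 0 -13.4 29.3 8.4;0 0 -14.6 32 9;0 0 -15.2 33.4 9.4;0 0 -15.2 33.4 9.4"
}}

```text
time_s: 6.25
eef_pos: [546.2, -198.9, 154.1]
ee_rot: [-0.432, -0.559, -0.433, 0.559]
force: [-0.3, 1.4, -1.4]
grip_width: 0.357
```

```bash
cat > look.py <<'E'
from h import *
import sys
zt=float(sys.argv[1]);tag=sys.argv[2]
plan(545.5,-198,zt,75.5)
hx,hy,th=545.5,-198,np.deg2rad(-14.5)
c,s=np.cos(th),np.sin(th)
out=[]
for cam in("top","scene"):
    p=capture(cam);save(p,tag+cam+'.png')
    u,v=proj(p,[hx,hy,60])[0].astype(int)
    x0,y0=max(0,u-80),max(0,v-60)
    im=cv2.resize(np.ascontiguousarray(p['pixels'][y0:y0+120,x0:x0+160,::-1]),None,fx=4,fy=4,interpolation=2)
    out.append(im[:, :400] if 0 else im)
    for r in nets.spot_point(p,"torch_mid")[:2]:
        d=np.array(r['location'])-[hx,hy,0]; print(cam,np.round(r['location'],1),round(r['confidence'],2),'in holder',round(c*d[0]+s*d[1],1),round(-s*d[0]+c*d[1],1))
cv2.imwrite(f'pics/{tag}.png',cv2.resize(np.hstack(out),None,fx=.62,fy=.62,interpolation=cv2.INTER_AREA))
E
python3 look.py 60 d
```

```text
tcp [ 546.2 -198.9  154.1] jaw -104.5 toolx [-0.001  0.001 -1.   ] q [-0.55  0.5   1.43 -0.    1.21  1.27] F [-0.3  1.4 -1.4] g 0.357 t 6.25
shift [ 9.41 -0.08 -0.06] yaw [np.float64(-0.0), np.float64(36.0)]
```

View pics/d.png

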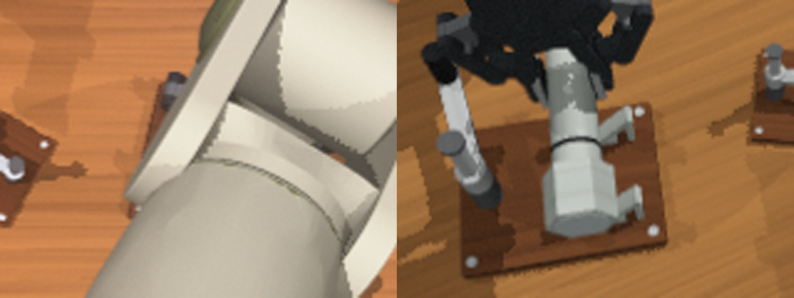

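```bash
cat > tov.py <<'E'
from h import *
import sys
dx,dy,z,tag=float(sys.argv[1]),float(sys.argv[2]),float(sys.argv[3]),sys.argv[4]
th=np.deg2rad(-14.5);R=np.array([[np.cos(th),-np.sin(th),0],[np.sin(th),np.cos(th),0],[0,0,1]])
p=capture("scene");o=np.array([545.5,-198,z])+R@[dx,dy,0]
u,v=proj(p,[[545.5,-198,60]])[0].astype(int);x0,y0=u-60,v-60;f=6
im=cv2.resize(np.ascontiguousarray(p['pixels'][y0:y0+100,x0:x0+130,::-1]),None,fx=f,fy=f,interpolation=2)
a=np.linspace(0,2*np.pi,40)
hexa=np.arange(7)*np.pi/3+np.pi/6
def L(P,c): cv2.polylines(im,[np.round(((proj(p,np.array(P)@R.T+o)-[x0,y0]+.5)*f-.5)*16).astype(np.int32)],False,c,1,cv2.LINE_AA,4)
for x in(-68,68): L(np.c_[0*a+x,16*np.cos(a),16*np.sin(a)],(0,0,255))
for x in(68,104): L(np.c_[0*hexa+x,23.1*np.cos(hexa+np.pi/6*0),23.1*np.sin(hexa)],(0,255,0))
for y,zz in((-16,0),(16,0),(0,16)): L([[-68,y,zz],[68,y,zz]],(0,0,255))
cv2.imwrite(f'pics/{tag}.png',im)
E
python3 tov.py 0 0 170 e
```

```text
(no output)
```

View pics/e.png

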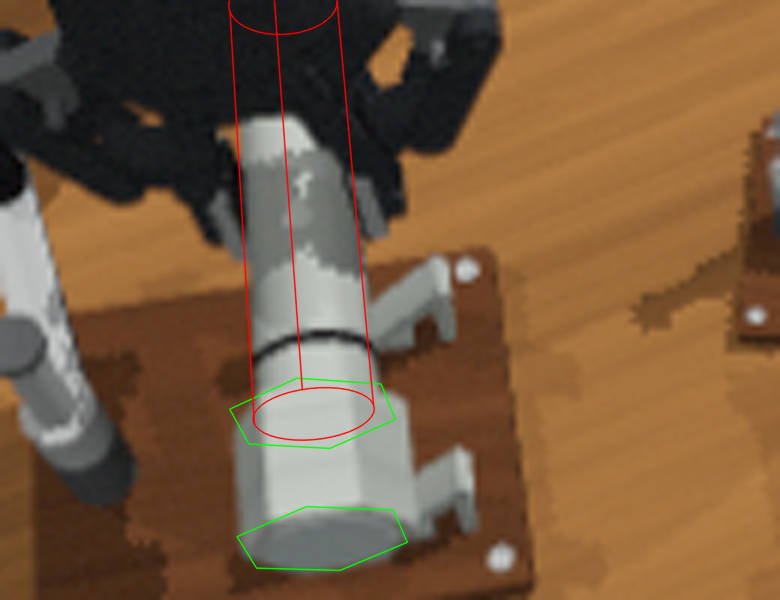

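Emit:
{"name": "send_rows", "arguments": {
  "rows": "0 2 0 0 0;0 4 0 0 0;0 6 0 0 0;0 8 0 0 0;0 9.5 0 0 0;0 10.5 0 0 0;0 11 0 0 0;0 11.4 0 0 0;0 11.7 0 0 0;0 11.9 0 0 0;0 11.9 0 0 0;0 11.9 0 0 0"
}}

```text
time_s: 7.7
eef_pos: [546.6, -197.8, 36.5]
ee_rot: [0.434, 0.559, 0.433, -0.559]
force: [-0.8, 0.5, -2.6]
grip_width: 0.356
```

```bash
python3 - <<'E'
from h import *
plan(545.5,-198,29,75.5)
E
python3 tov.py 0 0 49 f
```

```text
tcp [ 546.6 -197.8   36.5] jaw -104.4 toolx [ 0. -0. -1.] q [-0.55  0.65  1.53 -0.    0.96  1.27] F [-0.8  0.5 -2.6] g 0.356 t 7.7
shift [ 0.75 -0.1   0.04] yaw [np.float64(0.02), np.float64(-35.98)]
```

View pics/f.png

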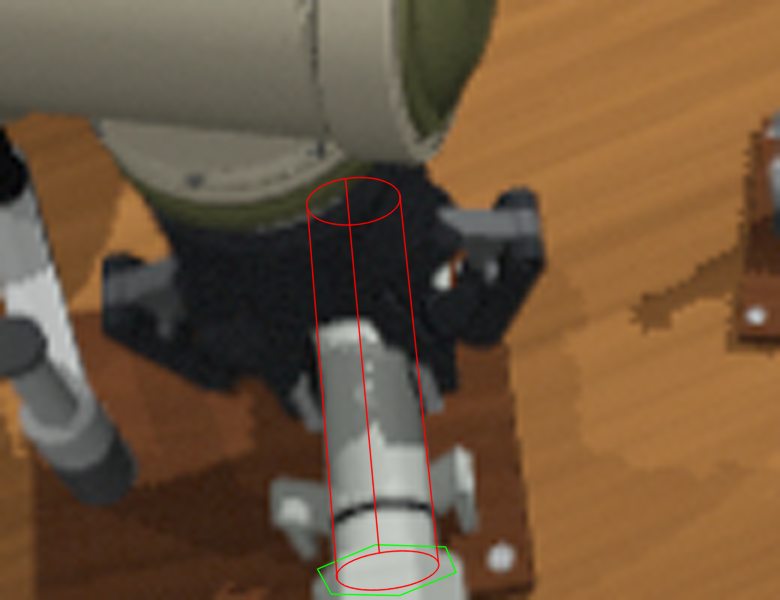

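Emit:
{"name": "send_rows", "arguments": {
  "rows": "0 0.2 0 0 0;0 0.4 0 0 0;0 0.5 0 0 0;0 0.6 0 0 0;0 0.65 0 0 0;0 0.65 0 0 0;0 0.65 0 0 0"
}}

```text
time_s: 8.45
eef_pos: [546.8, -198.5, 30.9]
ee_rot: [-0.434, -0.559, -0.433, 0.559]
force: [-3.3, -1.6, 7.9]
grip_width: 0.355
```

Run:
```python
from h import *
plan(545.5,-198,29,75.5)
```

```text
tcp [ 546.8 -198.5   30.9] jaw -104.4 toolx [ 0.001 -0.002 -1.   ] q [-0.55  0.66  1.53 -0.    0.95  1.27] F [-3.3 -1.6  7.9] g 0.355 t 8.45
shift [ 0.19 -0.14 -0.02] yaw [np.float64(0.02), np.float64(-35.98)]
```

Emit:
{"name": "send_rows", "arguments": {
  "rows": "0 0.1 0 0 0;0 0.1 0 0 0"
}}

```text
time_s: 8.65
eef_pos: [546.9, -198.9, 30.5]
ee_rot: [-0.434, -0.559, -0.433, 0.559]
force: [-5.3, -2.5, 11.4]
grip_width: 0.354
```

Run:
```python
from h import *
plan(545.5,-198,29,75.5)
```

```text
tcp [ 546.9 -198.9   30.5] jaw -104.4 toolx [ 0.001 -0.002 -1.   ] q [-0.55  0.66  1.53 -0.    0.95  1.27] F [-5.3 -2.5 11.4] g 0.354 t 8.65
shift [ 0.14 -0.16 -0.05] yaw [np.float64(0.02), np.float64(-35.98)]
```

Contact is firm, so the torch is seated. I release gradually, then rise.

Emit:
{"name": "send_rows", "arguments": {
  "rows": "0.4 0.05 0 0 0;0.45 0.05 0 0 0;0.55 0.05 0 0 0;0.7 0.05 0 0 0;0.8 0.05 0 0 0;0.8 0.05 0 0 0;0.8 0.05 0 0 0"
}}

```text
time_s: 9.35
eef_pos: [546.5, -197.7, 28.3]
ee_rot: [0.433, 0.559, 0.434, -0.559]
force: [-0.3, 0.0, 0.4]
grip_width: 0.803
```

Emit:
{"name": "send_rows", "arguments": {
  "rows": "0.8 -1 0 0 0;0.8 -3 0 0 0;0.8 -6 0 0 0;0.8 -9 0 0 0;0.8 -12 0 0 0;0.8 -14 0 0 0;0.8 -14 0 0 0;0.8 -14 0 0 0"
}}

```text
time_s: 10.15
eef_pos: [546.3, -197.6, 168.3]
ee_rot: [0.433, 0.559, 0.433, -0.559]
force: [0.5, 0.9, 0.7]
grip_width: 0.801
```

```bash
python3 tov.py 0 0 43 g
python3 - <<'E'
from h import *
plan(427.7,-287.5,165,88.5)
for c in("scene","top"):
    p=capture(c)
    for r in nets.spot_point(p,"knob_mid")[:5]: print(c,np.round(r['location'],1),round(r['confidence'],2))
E
```

```text
tcp [ 546.1 -197.5  167.5] jaw -104.4 toolx [-0.001  0.001 -1.   ] q [-0.55  0.49  1.41  0.    1.24  1.27] F [-0.6  0.4  0. ] g 0.797 t 10.2
shift [ 0.26 -9.23 11.66] yaw [np.float64(-2.58), np.float64(33.42)]
scene [ 786.8 -194.    75.3] 0.91
scene [563.4  23.3  53.4] 0.83
scene [ 428.2 -290.3   83.3] 0.6
scene [ 306.6 -133.8   61.9] 0.44
top [ 788.  -190.6   70.7] 0.96
top [562.4  21.   54.7] 0.61
```

View pics/g.png

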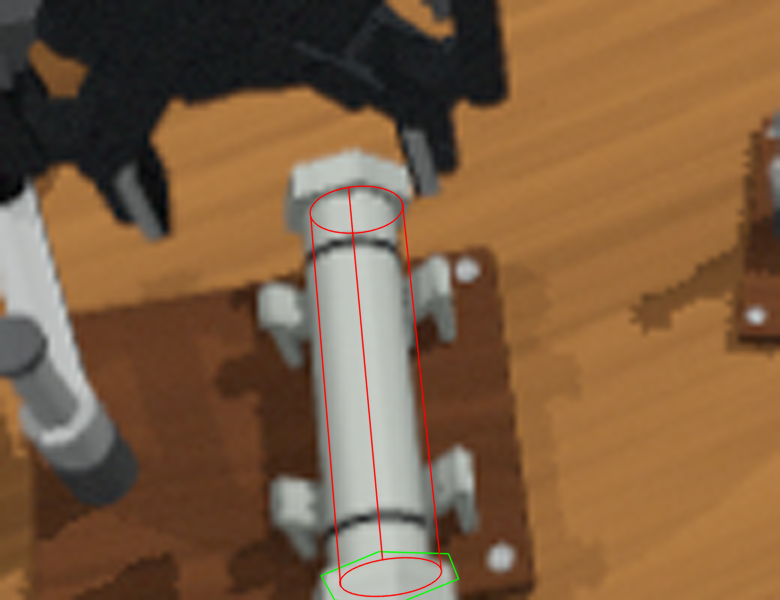

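The torch is seated between both pairs of horns, with its bands at (353,242) and (375,518), close to the model. Next I take the knob at about (428,-288) with the jaws tangential.

Emit:
{"name": "send_rows", "arguments": {
  "rows": "0.8 0 -1 1.2 -1.6;0.8 0 -3 3.5 -3.2;0.8 0 -5 6 -4.8;0.8 0 -7 9 -6.4;0.8 0 -8.5 11 -8;0.8 0 -9.2 11.7 -9.6;0.8 0 -9.2 11.7 -11.2;0.8 0 -9.2 11.7 -12.8;0.8 0 -9.2 11.7 -14.4;0.8 0 -9.2 11.7 -16;0.8 0 -9.2 11.7 -17.6;0.8 0 -9.2 11.7 -19.2"
}}

```text
time_s: 11.6
eef_pos: [428.2, -288.1, 167.8]
ee_rot: [0.705, 0.05, 0.706, -0.049]
force: [-0.0, -0.1, 0.1]
grip_width: 0.799
```

Emit:
{"name": "send_rows", "arguments": {
  "rows": "0.8 0 0 0 -1.6;0.8 0 0 0 -3.2;0.8 0 0 0 -4.8;0.8 0 0 0 -6.4;0.8 0 0 0 -8;0.8 0 0 0 -9.6;0.8 0 0 0 -11.2;0.8 0 0 0 -12.8;0.8 0 0 0 -14.4;0.8 0 0 0 -16;0.8 0 0 0 -17.6;0.8 0 0 0 -19.2"
}}

```text
time_s: 12.8
eef_pos: [428.2, -288.1, 167.8]
ee_rot: [0.509, -0.491, 0.509, 0.491]
force: [-0.5, 0.9, 0.1]
grip_width: 0.803
```

Run:
```python
from h import *
plan(427.7,-288,64,88.5)
for c in("scene","top"):
    p=capture(c);save(p,'k'+c+'.png')
    for r in nets.spot_point(p,"knob_mid")[:5]: print(c,np.round(r['location'],1),round(r['confidence'],2))
    u,v=proj(p,[428,-288,90])[0].astype(int);x0,y0=max(0,u-60),max(0,v-50)
    cv2.imwrite(f'pics/kk{c}.png',cv2.resize(np.ascontiguousarray(p['pixels'][y0:y0+100,x0:x0+120,::-1]),None,fx=5,fy=5,interpolation=2))
```

```text
tcp [ 428.2 -288.1  167.8] jaw 87.9 toolx [-0.001  0.001 -1.   ] q [-0.82  0.35  1.62  0.    1.17 -2.35] F [-0.5  0.9  0.1] g 0.803 t 12.8
shift [10.38  0.04  0.  ] yaw [np.float64(-0.11), np.float64(35.89)]
scene [ 787.5 -194.4   78.3] 0.82
scene [ 427.9 -289.4   79.6] 0.81
scene [563.4  24.7  55.6] 0.62
scene [ 303.9 -134.7   60.9] 0.6
top [ 307.2 -136.8   58.5] 0.86
top [ 424.3 -286.4   79.1] 0.76
top [ 791.1 -192.5   71.2] 0.72
top [563.9  22.8  55.6] 0.65
```

View pics/kkscene.png

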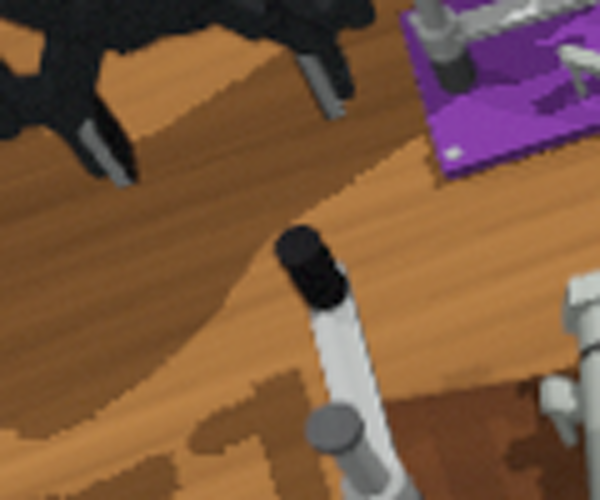

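Emit:
{"name": "send_rows", "arguments": {
  "rows": "0.8 3 0 0 0;0.8 6 0 0 0;0.8 8.5 0 0 0;0.8 10 0 0 0;0.8 10.4 0 0 0;0.8 10.4 0 0 0;0.8 10.4 0 0 0;0 10.4 0 0 0;0 10.4 0 0 0;0 10.4 0 0 0;0 10.4 0 0 0;0 10.4 0 0 0",
  "grip_force": 40
}}

```text
time_s: 14.2
eef_pos: [428.3, -288.3, 64.6]
ee_rot: [0.51, -0.49, 0.51, 0.489]
force: [-2.1, 0.1, 3.6]
grip_width: 0.22
```

Emit:
{"name": "send_rows", "arguments": {
  "rows": "0 0 0 0 0;0 0 0 0 0;0 0 0 0 0"
}}

```text
time_s: 14.5
eef_pos: [428.2, -288.3, 64.5]
ee_rot: [0.51, -0.49, 0.51, 0.489]
force: [-3.3, 0.2, 4.4]
grip_width: 0.222
```

Run:
```python
from h import *
plan(427.7,-288,64,88.5)
```

```text
tcp [ 428.2 -288.3   64.5] jaw 87.6 toolx [-0. -0. -1.] q [-0.82  0.49  1.72 -0.    0.93 -2.35] F [-3.3  0.2  4.4] g 0.222 t 14.5
shift [0.05 0.06 0.03] yaw [np.float64(-0.18), np.float64(35.82)]
```

Emit:
{"name": "send_rows", "arguments": {
  "rows": "0 -0.5 0 0 0;0 -1 0 0 0;0 -1.5 0 0 0;0 -2 0 0 0;0 -2.5 0 0 0;0 -2.5 0 0 0;0 -2.5 0 0 0"
}}

```text
time_s: 15.2
eef_pos: [428.5, -288.2, 89.3]
ee_rot: [0.51, -0.49, 0.51, 0.489]
force: [6.2, -1.7, -8.2]
grip_width: 0.222
```

Run:
```python
from h import *
plan(427.7,-288,64,88.5)
p=capture("scene")
for r in nets.spot_point(p,"knob_mid")[:3]: print(np.round(r['location'],1),round(r['confidence'],2))
u,v=proj(p,[428,-288,90])[0].astype(int);x0,y0=max(0,u-60),max(0,v-50)
cv2.imwrite(f'pics/l.png',cv2.resize(np.ascontiguousarray(p['pixels'][y0:y0+100,x0:x0+120,::-1]),None,fx=5,fy=5,interpolation=2))
# arc waypoints in tool axes at this moment
s=ctrl.sense();q=s['ee_rot'];M=Ro.from_quat([q[1],q[2],q[3],q[0]]).as_matrix()
pv=np.array([522,-289.5]);a0=178.5
k0=pv+95*np.array([np.cos(np.deg2rad(a0)),np.sin(np.deg2rad(a0))])
for d in range(5,104,7):
    a=np.deg2rad(a0-d);k=pv+95*np.array([np.cos(a),np.sin(a)])-k0
    w=M.T@np.r_[k,0]/10; print(d,w.round(2),'yaw',d/5)
```

```text
tcp [ 428.5 -288.2   89.3] jaw 87.6 toolx [ 0. -0. -1.] q [-0.82  0.45  1.7   0.    0.99 -2.35] F [ 6.2 -1.7 -8.2] g 0.222 t 15.2
shift [2.53 0.08 0.01] yaw [np.float64(-0.18), np.float64(35.82)]
[ 785.5 -193.3   73.1] 0.92
[ 427.9 -283.9  107.3] 0.8
[562.9  22.6  52.8] 0.77
5 [ 0.   -0.02  0.83] yaw 1.0
12 [ 0.   -0.18  1.98] yaw 2.4
19 [ 0.   -0.47  3.1 ] yaw 3.8
26 [ 0.   -0.9   4.18] yaw 5.2
33 [ 0.   -1.45  5.2 ] yaw 6.6
40 [ 0.   -2.13  6.14] yaw 8.0
47 [ 0.   -2.91  6.99] yaw 9.4
54 [ 0.   -3.8   7.75] yaw 10.8
61 [ 0.   -4.77  8.38] yaw 12.2
68 [ 0.  -5.8  8.9] yaw 13.6
75 [ 0.   -6.9   9.28] yaw 15.0
82 [ 0.   -8.03  9.53] yaw 16.4
89 [ 0.   -9.19  9.64] yaw 17.8
96 [  0.   -10.35   9.61] yaw 19.2
103 [ 1.000e-02 -1.149e+01  9.440e+00] yaw 20.6
```

View pics/l.png

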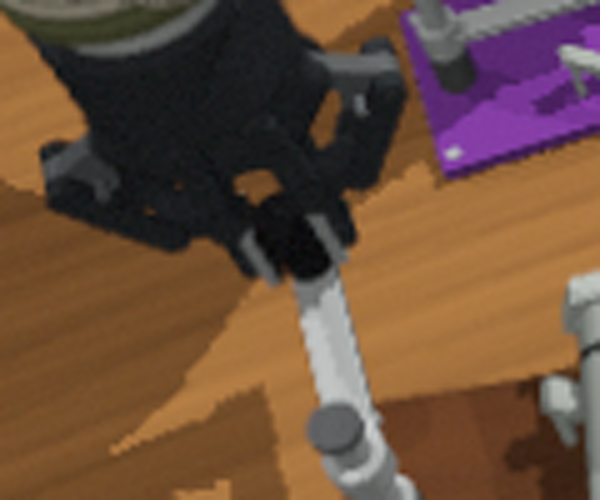

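The bar has lifted about 25 mm and the knob is firm between the pads at (295,245). Now I swing it round.

Emit:
{"name": "send_rows", "arguments": {
  "rows": "0 0 0 0.8 1;0 0 -0.2 2 2.4;0 0 -0.5 3.1 3.8;0 0 -0.9 4.2 5.2;0 0 -1.5 5.2 6.6;0 0 -2.1 6.1 8;0 0 -2.9 7 9.4;0 0 -3.8 7.75 10.8;0 0 -4.8 8.4 12.2;0 0 -5.8 8.9 13.6;0 0 -6.9 9.3 15;0 0 -6.9 9.3 15"
}}

```text
time_s: 16.5
eef_pos: [502.3, -200.3, 89.6]
ee_rot: [0.703, -0.079, 0.703, 0.075]
force: [2.8, -13.3, -7.8]
grip_width: 0.22
```

```bash
cat > arc.py <<'E'
from h import *
s=ctrl.sense();q=s['ee_rot'];M=Ro.from_quat([q[1],q[2],q[3],q[0]]).as_matrix()
pv=np.array([522,-289.5]);r=s['eef_pos'][:2]-pv
print('bar angle',np.degrees(np.arctan2(r[1],r[0])),'radius',np.hypot(*r))
plan(545.5,-198,s['eef_pos'][2],165.5)
E
python3 arc.py
```

```text
bar angle 102.46591877369579 radius 91.35545106866785
tcp [ 502.3 -200.3   89.6] jaw 12.5 toolx [ 0.002 -0.005 -1.   ] q [-0.59  0.5   1.63 -0.    1.01 -0.81] F [  2.8 -13.3  -7.8] g 0.22 t 16.5
shift [ 0.01 -0.71  4.27] yaw [np.float64(5.39), np.float64(-30.61)]
```

Emit:
{"name": "send_rows", "arguments": {
  "rows": "0 0 -0.33 1.03 1.4;0 0 -0.53 2.17 2.8;0 0 -0.86 3.28 4.2;0 0 -1.1 3.9 4.9;0 0 -1.23 4.4 5.4;0 0 -1.23 4.4 5.4;0 0 -1.23 4.4 5.4"
}}

```text
time_s: 17.2
eef_pos: [545.7, -201.8, 88.6]
ee_rot: [0.701, 0.088, 0.702, -0.089]
force: [-1.3, -7.4, -8.5]
grip_width: 0.218
```

```bash
python3 arc.py; python3 tov.py 0 0 43 m
python3 - <<'E'
from h import *
for c in("scene","top"):
    p=capture(c)
    for r in nets.spot_point(p,"knob_mid")[:4]: print(c,np.round(r['location'],1),round(r['confidence'],2))
E
```

```text
bar angle 74.84772922461335 radius 90.823878173409
tcp [ 545.7 -201.8   88.6] jaw -14.4 toolx [-0.003 -0.002 -1.   ] q [-0.55  0.58  1.49 -0.    1.07 -0.3 ] F [-1.3 -7.4 -8.5] g 0.218 t 17.2
shift [-0.    0.37 -0.12] yaw [np.float64(0.02), np.float64(-35.98)]
scene [ 547.9 -200.2  103.5] 0.91
scene [ 789.4 -192.9   73.4] 0.73
scene [562.3  23.7  55.2] 0.6
top [ 791.8 -190.3   71.1] 0.72
top [563.4  21.2  52.3] 0.55
```

View pics/m.png

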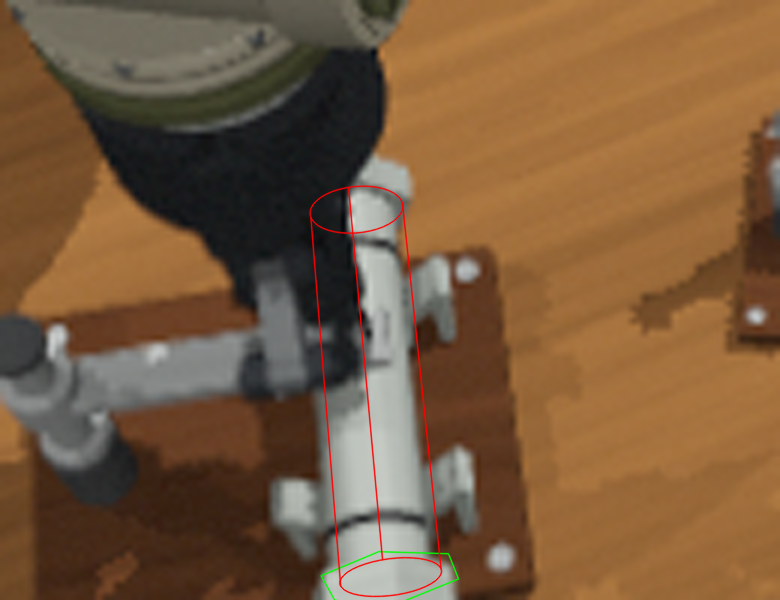

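Emit:
{"name": "send_rows", "arguments": {
  "rows": "0 0.3 -0.1 0 0;0 0.6 -0.1 0 0;0 0.9 -0.1 0 0;0 1.2 -0.1 0 0;0 1.4 -0.1 0 0;0 1.5 -0.1 0 0;0 1.5 -0.1 0 0;0 1.5 -0.1 0 0"
}}

```text
time_s: 18.25
eef_pos: [545.9, -202.0, 73.9]
ee_rot: [0.701, 0.088, 0.702, -0.089]
force: [-1.8, -5.4, -5.5]
grip_width: 0.221
```

```bash
python3 arc.py
```

```text
bar angle 74.73269212346321 radius 90.73186135689282
tcp [ 545.9 -202.    73.9] jaw -14.4 toolx [-0.002 -0.001 -1.   ] q [-0.55  0.6   1.5  -0.    1.04 -0.3 ] F [-1.8 -5.4 -5.5] g 0.221 t 18.25
shift [-0.    0.37 -0.14] yaw [np.float64(0.02), np.float64(-35.98)]
```

Almost resting (−5.5 N is still spring load), so I lower a little more.

Emit:
{"name": "send_rows", "arguments": {
  "rows": "0 0.05 0 0 0;0 0.1 0 0 0;0 0.1 0 0 0;0 0.15 0 0 0;0 0.15 0 0 0"
}}

```text
time_s: 18.75
eef_pos: [546.0, -202.0, 73.3]
ee_rot: [0.701, 0.088, 0.702, -0.089]
force: [-4.1, -4.0, 1.8]
grip_width: 0.219
```

```bash
python3 arc.py
```

```text
bar angle 74.65764544071968 radius 90.69627443137769
tcp [ 546.  -202.    73.3] jaw -14.4 toolx [-0.001 -0.001 -1.   ] q [-0.55  0.6   1.5  -0.    1.04 -0.3 ] F [-4.1 -4.   1.8] g 0.219 t 18.75
shift [-0.    0.38 -0.15] yaw [np.float64(0.02), np.float64(-35.98)]
```

Emit:
{"name": "send_rows", "arguments": {
  "rows": "0.25 0 0 0 0;0.35 0 0 0 0;0.5 0 0 0 0;0.6 0 0 0 0;0.6 0 0 0 0;0.6 0 0 0 0"
}}

```text
time_s: 19.35
eef_pos: [546.5, -201.5, 72.8]
ee_rot: [0.702, 0.089, 0.702, -0.088]
force: [0.0, 0.5, 0.0]
grip_width: 0.603
```

Emit:
{"name": "send_rows", "arguments": {
  "rows": "0.6 -1 0 0 0;0.6 -3 0 0 0;0.6 -6 0 0 0;0.6 -10 0 0 0;0.6 -14 0 0 0;0.6 -18 0 0 0;0.6 -18 0 0 0;0.6 -18 0 0 0"
}}

```text
time_s: 20.15
eef_pos: [546.5, -201.5, 253.8]
ee_rot: [0.702, 0.088, 0.701, -0.089]
force: [0.3, 0.1, -1.7]
grip_width: 0.599
```

```bash
python3 arc.py; python3 tov.py 0 0 43 n
python3 - <<'E'
from h import *
for c in("scene","top"):
    p=capture(c)
    for t in("knob_mid","torch_mid"):
        for r in nets.spot_point(p,t)[:4]: print(c,t,np.round(r['location'],1),round(r['confidence'],2))
E
```

```text
bar angle 74.40964267587043 radius 91.32333502694414
tcp [ 546.5 -201.5  253.8] jaw -14.4 toolx [ 0.002 -0.001 -1.   ] q [-0.55  0.43  1.28  0.    1.43 -0.3 ] F [ 0.3  0.1 -1.7] g 0.599 t 20.15
shift [-0.    0.32 -0.19] yaw [np.float64(0.02), np.float64(-35.98)]
scene knob_mid [ 787.5 -193.7   76.8] 0.97
scene knob_mid [ 546.  -203.2   88.1] 0.95
scene knob_mid [ 303.9 -134.6   60.8] 0.69
scene knob_mid [558.2  22.3  53.7] 0.62
scene torch_mid [ 546.5 -201.7   39.6] 0.79
top knob_mid [ 793.6 -194.5   71. ] 0.74
top knob_mid [563.1  22.1  53.6] 0.72
```

View pics/n.png

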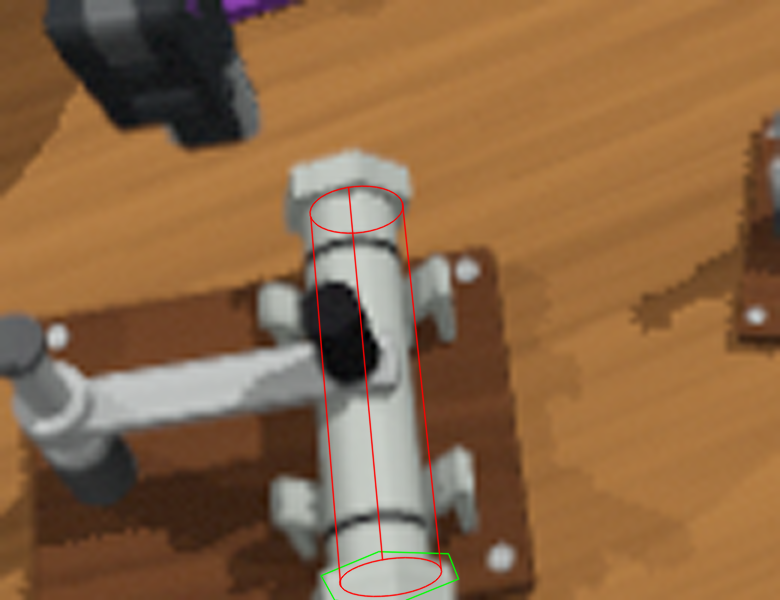

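The bar lies across the seated torch with the knob at (345,335), mid-barrel, and the gripper is clear. I hand the job in.

```bash
python3 -c "
from rig import workorder
print(workorder.finish_job())"
```

```text
the job is handed in; nothing more can be done
None
```

I put the torch in the larger brown holder and closed the clamp bar over it, then handed the job in at about 20 s. `finish_job` reports no verdict.

**What I did:** I lowered the torch into both saddles while it was held, until about 11 N of contact, and let go with the bar still turned aside. I then lifted the bar by its knob about 25 mm and turned it about 103° clockwise over the torch. I lowered it until the force on the tool turned from spring pull to slight support, let go, and raised the gripper clear.

**Last checks:**
- **Knob:** the scene camera put it at (546, -203, 88) mm, against a target height of 87 mm. It is about 5 mm from my fitted holder centre.
- **Torch:** its middle was at (546.5, -201.7, 40) mm. It lies in both saddles, within about 2° of straight.
- **Gripper:** it touched nothing, with the TCP at 254 mm height.

**Disagreements:**
- **Holder position:** the final torch and knob positions, and a sideways pull of up to 13 N on the knob while turning the bar, suggest the holder sits 2 to 4 mm further toward -y than I fitted. This is within tolerance.
- **Top camera:** in the last pictures it reported neither the torch nor the holder's knob, so the final check rests on the scene camera alone.

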